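# Screw the lid back on the flux pot

## Robot

A 6-joint arm with a two-finger parallel gripper is mounted at the origin on the work surface. World frame = base frame: x ahead of the robot, y to its left, z up, the work surface at z = 0. Lengths are in m, angles in rad, forces in N, time in s.
With the tool pointing down it reaches from about 0.375 to 0.975 m from the base axis. Payload 3.8 kg.
Tool frame: the origin (TCP) lies midway between the tips of the shut fingers; the grasp point (between the pads) lies 19 mm behind it; x points along the fingers, z is the direction in which the jaws open and shut, and the axes are right-handed (so a half turn about x gives the same grasp; the last joint's range is limited). The gripper opens to 85 mm and grips with 20 to 120 N. Pads are 22 mm wide; open, the fingers measure 114 mm over their backs; the gripper's body (76 mm by 85 mm) begins 54 mm behind the grasp point. The pads swing forward as they close: fully open they stand 13 mm farther back than shut.
Start: joints at [-1.358, 0.264, 1.604, -0, 1.274, -0.037], TCP at [0.167, -0.654, 0.231] pointing down, gripper open.
Joint ranges: [-2.63, 2.63], [-0.94, 2.18], [0.31, 2.57], [-1.31, 4.45], [0, 2.66], [-2.55, 2.55]. Speed limits (rad/s): [2.57, 2.57, 3.14, 3.14, 3.14, 3.14].

## Interface

Orientations are given as a rotation vector (axis times angle).
In Python, from workcell import * gives the robot as it stands. The module is installed in compiled form; this text tells all that it offers.
- The arm moves only by the tool carry_out, never from a script. Its arguments are lists of equal length, an entry for each row: "offset": the shift along the tool's x, y, z in cm, a list of three; "delta_rot": the turn, a rotation vector about the tool's x, y, z in degrees, a list of three. A call has exactly 5 rows; each row shifts and turns the commanded pose from where the row before left it, along the tool's axes as they then stand; what a row does not reach is not made up. A row lasts 1/12 s, in which the tool goes at most 41.7 mm and 7.16 degrees, less where a joint would pass 70% of its speed; a pose out of reach is approached as far as the arm can. A call is refused whole if a number of a shift passes 4.17 or a number of a turn 7.16, either way. A call with a gripper value outside its range is refused whole. "fingers" is the opening, from -1 (shut) to 1 (fully open), set as the call begins (left out, the last holds). The fingers move at their own pace and stop on an object; "newtons" is the grip in N (left out, the last holds). Time passes only in rows, so rows that do not move let the fingers close, or fill a call up. It gives the time, the measured TCP pose, the force and the opening at its end, in the units of the state.
- read_state(): the state, without advancing time (a new reading comes with each control period).
- read_camera(name): name is "side" or "top" or "wrist"; returns (picture, depth): 420x560x3 uint8, red, green, blue; 420x560 float32, m along the optical axis (not along the pixel's ray), 0 where there is no reading.
- get_calibration(name): a dict with "fx", "fy", "cx", "cy" (pixels), "R" (3x3) and "t" (3): a world point X has camera coordinates R X + t; the wrist camera has in their place "mount" (4x4, takes a point from camera to tool coordinates, whose origin is the TCP and whose axes are the tool frame's). Camera axes: x right, y down, z forward; pixel columns grow to the right and rows downward; lengths in m; the calibration is good to about 2 mm. A picture is of the moment at which its call begins: read the wrist's pose just before it. get_calibration takes no time and is no camera call.
- finish_job(): hands the job in, once; it reports no verdict.
The state is a dict: "time": time; "q": joint angles; "joint_vel": joint speeds; "joint_torque": joint torques, N m; "tool_pos": TCP position; "tcp_rot": TCP orientation; "wrist_force": force on the tool from outside, world axes, zero at the start; "torque": the same for the moment, N m; "width": opening from 0.0 (shut) to 1.0 (fully open).
Only numpy, scipy, OpenCV 4.12 (cv2) and the standard library are available. Lean on these libraries where they do the work, as an engineer would, in place of code of your own. Each camera call takes 0.05 s, during which the arm holds its last target. There are 200 camera calls.

## Task

Pick up the black screw lid from the bench and set it on the neck of the flux pot. Turn it backwards (anticlockwise seen from above) until its lugs drop into the thread, then screw it down clockwise until it sits fully home and snug, without forcing the pot's plastic thread, and let go. Leave the meter, the screwdriver and the solder reel where they are.

Things in the scene. Friction and masses are not known exactly. Their poses are not given: they have to be found in the camera images.
- jar: the flux pot, fixed: grey plastic, 68 mm across, in a black collar (80 mm across) on a square steel plate 120 x 120 x 14 mm. Origin: centre of the plate's underside, z up along the pot's axis. The open neck is 46 mm across outside, top at 100 mm, with coarse thread ribs 58 mm across and three upright stops from 72 to 97 mm height. The pot's yaw tells nothing of where the ribs start: that varies and is not measured
- rim (a point): centre of the flat top edge of the pot's neck, 100 mm above the bench, z up. How deep the lid's origin lies below it tells the state: 3 mm, lugs on top of the stops; 6 to 12 mm, lugs riding on the ribs (clockwise from above ends at a stop within 75 degrees); 15 to 17 mm, lugs dropped through the gaps into the thread; 20 mm, fully home, the lid's inside on the rim
- ribs (a point): point on the neck's axis at 90 mm height, amid the three equal ribs. Anticlockwise the lid climbs 1 mm per 12 degrees until, at most 105 degrees from where it was set down, all lugs fall 11 mm through the gaps (22 degrees of play, then a stop). Clockwise from there 40 to 60 degrees bring it down on the rim; 25 more and it tightens within 5 degrees: 0.2 to 0.4 N m is snug. Set on the gaps it falls in at once
- lid: black plastic screw lid, about 0.1 kg, skirt down on the bench. Origin: centre of the skirt's lower edge; z up, x along the bar grip. 68 mm across outside, 62 mm inside, flat top 23 mm above the origin (20 mm deep inside). Three lugs 7 mm wide, 4 mm high stand inward at the skirt's lower edge, 120 degrees apart, one under +x; they leave a 49 mm hole for the neck
- grip (a point): middle of the lid's bar grip, 34 mm above the lid's origin; the bar is 46 mm long (x), 14 mm wide (y) and 22 mm high, standing on the lid's flat top
- meter: orange hand meter, 90 x 160 x 43 mm, lying on the bench; origin: centre of its underside; a bystander
- driver: screwdriver 170 mm long lying on the bench; origin: middle of its underside; a bystander
- reel: small reel of solder, 56 mm across, 36 mm high, standing flat on the bench; origin: centre of its underside; a bystander
Things that resemble listed ones, but are neither listed nor needed, are in the scene too. What is meant by the jar is not green or yellow, and is the larger of those in its own colour.

How it is judged:
By the outcome, as a careful person would: the job done as asked, in the order asked, and still so for the second after the job is handed in, with the robot touching nothing.
It also fails if it takes over 72 s, if anything falls off the work surface, if the arm or the gripper's body presses on something with over 40 N, if the wrist force passes 120 N, or if a joint passes its speed limit or range.

## Working session

There is one attempt and no reset: what is moved stays moved. The work goes in short steps, Python scripts to look and compute and a tool call to move; the robot and the scene stay as the last step left them, time stands still between calls to the robot, and variables do not carry over. Pictures are saved under pics/ and viewed, about 8 in all and at most 12, crops included, and the job is handed in when it is done.

Besides the shell and the picture viewer there is one more tool, called after "Request:" as name(argument=value, ...) on one line, values as JSON. carry_out: Moves the arm, as the interface text tells. Its arguments: {"type":"object","properties":{"offset":{"type":"array"},"delta_rot":{"type":"array"},"fingers":{"type":"number"},"newtons":{"type":"number"}},"required":["offset","delta_rot"]}

```bash
mkdir -p pics
python3 - <<'E'
from workcell import *
import cv2,numpy as np
s=read_state();print({k:np.round(v,3).tolist() for k,v in s.items()})
for n in("top","side"):
    p,d=read_camera(n);cv2.imwrite(f"pics/{n}0.png",p[:,:,::-1]);np.savez(f"{n}0.npz",p=p,d=d)
    print(n,{k:np.round(v,3).tolist() for k,v in get_calibration(n).items()})
print({k:np.round(v,4).tolist() for k,v in get_calibration("wrist").items()})
E
```

```text
{'time': 0.0, 'q': [-1.358, 0.265, 1.605, 0.0, 1.274, -0.037], 'joint_vel': [0.001, -0.001, 0.0, -0.0, -0.0, -0.0], 'joint_torque': [0.001, -51.51, -36.732, 0.001, 0.013, 0.0], 'tool_pos': [0.167, -0.653, 0.23], 'tcp_rot': [1.025, 1.319, -1.022], 'wrist_force': [-0.169, -0.261, -0.598], 'torque': [-0.017, -0.015, 0.033], 'width': 1.003}
top {'fx': 406.596, 'fy': 406.596, 'cx': 284.653, 'cy': 199.15, 'R': [[-0.023, -1.0, -0.014], [-0.996, 0.024, -0.08], [0.08, 0.012, -0.997]], 't': [-0.02, 0.572, 1.086]}
side {'fx': 488.347, 'fy': 488.347, 'cx': 275.948, 'cy': 211.201, 'R': [[-0.867, -0.498, -0.001], [-0.338, 0.592, -0.731], [0.365, -0.634, -0.682]], 't': [0.454, 0.277, 1.086]}
{'fx': 304.679, 'fy': 304.679, 'cx': 277.8497, 'cy': 205.1059, 'mount': [[0.0008, -0.2947, 0.9556, -0.143], [-0.0001, -0.9556, -0.2947, 0.0757], [1.0, 0.0002, -0.0008, 0.0004], [0.0, 0.0, 0.0, 1.0]]}
```

View pics/top0.png

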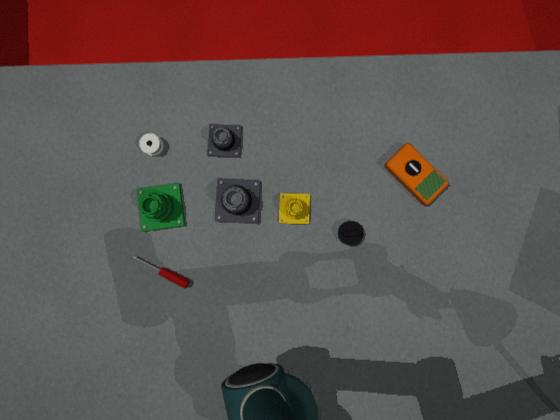

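View pics/side0.png

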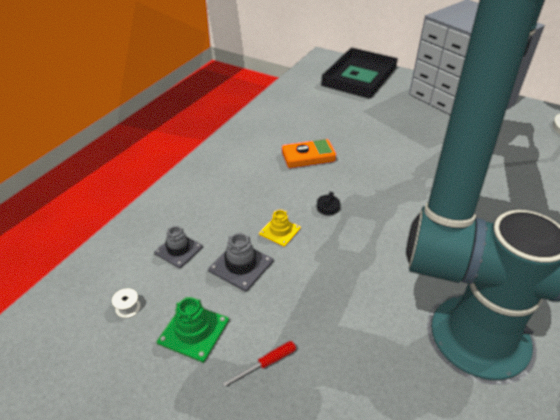

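Top view: grey jar, the larger one, at about (238,200), the lid at (351,233), the reel at (151,144), and the meter at (415,175). I'll measure next with depth and rays.

```bash
cat > h.py <<'E'
import numpy as np,cv2
from scipy.spatial.transform import Rotation as Ro
from workcell import get_calibration
def cloud(name,d,state=None):
    c=get_calibration(name);v,u=np.mgrid[:d.shape[0],:d.shape[1]]
    P=np.stack([(u-c["cx"])/c["fx"]*d,(v-c["cy"])/c["fy"]*d,d],-1)
    if name=="wrist":
        M=np.array(c["mount"]);P=P@M[:3,:3].T+M[:3,3]
        P=P@Ro.from_rotvec(state["tcp_rot"]).as_matrix().T+state["tool_pos"]
    else: P=(P-np.array(c["t"]))@np.array(c["R"])
    P[d<=0]=np.nan
    return P
def ray(name,uv,z,state=None):
    c=get_calibration(name);uv=np.atleast_2d(uv).astype(float)
    r=np.c_[(uv[:,0]-c["cx"])/c["fx"],(uv[:,1]-c["cy"])/c["fy"],np.ones(len(uv))]
    if name=="wrist":
        M=np.array(c["mount"]);T=Ro.from_rotvec(state["tcp_rot"]).as_matrix()
        r=r@M[:3,:3].T@T.T;o=T@M[:3,3]+state["tool_pos"]
    else:
        R=np.array(c["R"]);r=r@R;o=-R.T@np.array(c["t"])
    return o+r*((z-o[2])/r[:,2])[:,None]
E
python3 - <<'E'
from h import *
for n in("top","side"):
    f=np.load(n+"0.npz");P=cloud(n,f["d"]);p=f["p"].astype(int)
    print(n,"bench z",np.nanmedian(P[...,2]))
    for nm,win in({"jar":(205,270,170,230),"lid":(330,375,212,255)} if n=="top" else {"jar":(200,280,225,295),"lid":(312,346,185,220)}).items():
        u0,u1,v0,v1=win;Q=P[v0:v1,u0:u1].reshape(-1,3)
        for lo,hi in ([(.01,.018),(.096,.106)] if nm=="jar" else [(.019,.028),(.036,.05)]):
            q=Q[(Q[:,2]>lo)&(Q[:,2]<hi)]
            if len(q)<4: print(nm,lo,len(q));continue
            c,(w,h),a=cv2.minAreaRect(q[:,:2].astype(np.float32)*1000)
            print(nm,lo,len(q),"rect mm",np.round(c,1),round(w,1),round(h,1),round(a,1),"med",np.round(np.median(q,0),4))
f=np.load("top0.npz")["p"]
a=cv2.resize(f[205:260,325:380],(400,400),interpolation=cv2.INTER_CUBIC);b=cv2.resize(f[170:230,205:265],(400,400),interpolation=cv2.INTER_CUBIC)
a=np.clip(a.astype(int)*3,0,255).astype(np.uint8)
cv2.imwrite("pics/c1.png",np.hstack([a,b])[:,:,::-1])
# plate contour of jar on z=.014
g=cv2.cvtColor(f,cv2.COLOR_RGB2GRAY);print("grey",g[150,300],g[218,220],g[233,351])
E
```

```text
top bench z 0.0002773863931012188
jar 0.01 1090 rect mm [570.9  97.8] 120.3 120.0 86.0 med [0.5655 0.0921 0.0143]
jar 0.096 107 rect mm [567.9  97.9] 47.1 48.5 45.4 med [0.5712 0.0977 0.0998]
lid 0.019 384 rect mm [ 475.1 -210.3] 65.8 64.8 89.2 med [ 0.4731 -0.2089  0.0239]
lid 0.036 94 rect mm [ 474.8 -208.7] 13.8 45.3 3.8 med [ 0.4751 -0.2083  0.046 ]
side bench z -0.0008644032910223338
jar 0.01 931 rect mm [565.7  70.8] 206.2 184.9 53.5 med [0.5455 0.1235 0.0132]
jar 0.096 101 rect mm [571.7  95.8] 46.4 45.7 80.6 med [0.5716 0.0951 0.0986]
lid 0.019 242 rect mm [ 474.9 -207.7] 65.0 66.7 25.3 med [ 0.4689 -0.2057  0.0229]
lid 0.036 75 rect mm [ 475.9 -210.9] 14.9 52.6 4.4 med [ 0.4751 -0.2075  0.0436]
grey 107 67 23
```

View pics/c1.png

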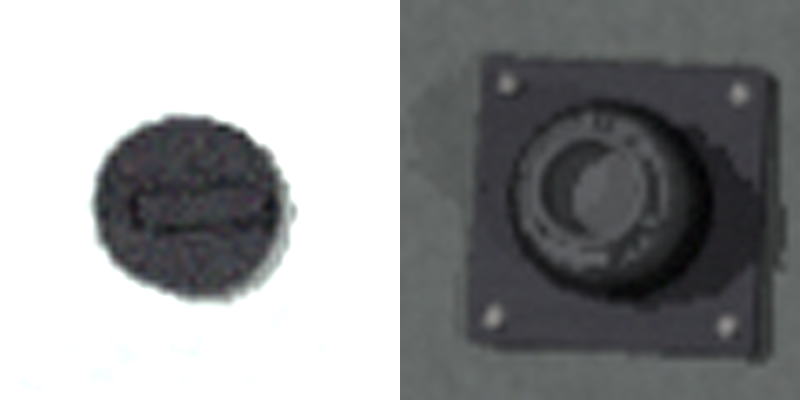

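Left half: the lid with its bar nearly horizontal, so along world y. Right half: the jar and its plate. The sizes match: plate 120, rim 47, bar 45x14. Jar is at about (0.571, 0.097), lid at (0.475, -0.209), bar at 94° world yaw. Next I plan the moves.

```bash
cat >> h.py <<'E'
def show(s):
    T=Ro.from_rotvec(s["tcp_rot"]).as_matrix()
    print("t",round(s["time"],2),"pos mm",np.round(np.array(s["tool_pos"])*1e3,1),"xax",np.round(T[:,0],3),"zyaw",round(np.degrees(np.arctan2(T[1,2],T[0,2])),2),
      "q",np.round(s["q"],3),"F",np.round(s["wrist_force"],1),"M",np.round(s["torque"],2),"w",np.round(s["width"],3))
    return T
def plan(s,pos,yaw):
    "cm shift in current tool axes; then turn (deg) about tool axes to tool down with tool z at yaw"
    T=show(s);x=np.array([0,0,-1.]);y=np.radians(yaw);z=np.array([np.cos(y),np.sin(y),0]);G=np.c_[x,np.cross(z,x),z]
    print(" shift first: cm",np.round(T.T@(np.array(pos)-s["tool_pos"])*100,2)," turn deg",np.round(np.degrees(Ro.from_matrix(T.T@G).as_rotvec()),2),
       " shift if after the turn: cm",np.round(G.T@(np.array(pos)-s["tool_pos"])*100,2))
E
python3 - <<'E'
from h import *
from workcell import *
s=read_state()
for y in(3.8,-176.2): plan(s,[.475,-.209,.15],y)
E
```

```text
t 0.1 pos mm [ 166.7 -653.4  230.1] xax [-0.     0.002 -1.   ] zyaw -75.69 q [-1.358  0.265  1.605  0.     1.274 -0.037] F [0.8 0.4 0.5] M [-0.01  0.01 -0.01] w 0.998
 shift first: cm [  8.08  40.86 -35.42]  turn deg [-79.49  -0.1   -0.09]  shift if after the turn: cm [ 8.01 42.3  33.7 ]
t 0.1 pos mm [ 166.7 -653.4  230.1] xax [-0.     0.002 -1.   ] zyaw -75.69 q [-1.358  0.265  1.605  0.     1.274 -0.037] F [0.8 0.4 0.5] M [-0.01  0.01 -0.01] w 0.998
 shift first: cm [  8.08  40.86 -35.42]  turn deg [ 1.0051e+02 -9.0000e-02  1.0000e-01]  shift if after the turn: cm [  8.01 -42.3  -33.7 ]
```

Request:
carry_out(offset=[[0.5,2.73,-2.36],[0.5,2.73,-2.36],[0.5,2.73,-2.36],[0.5,2.73,-2.36],[0.5,2.73,-2.36]], delta_rot=[[0,0,0],[0,0,0],[0,0,0],[0,0,0],[0,0,0]], fingers=1)

```text
time: 0.52
tool_pos: [0.2703, -0.5042, 0.2054]
tcp_rot: [1.024, 1.318, -1.023]
wrist_force: [0.4, -0.4, 0.3]
width: 1.0
```

Request:
carry_out(offset=[[0.5,2.73,-2.36],[0.5,2.73,-2.36],[0.5,2.73,-2.36],[0.5,2.73,-2.36],[0.5,2.73,-2.36]], delta_rot=[[0,0,0],[0,0,0],[0,0,0],[0,0,0],[0,0,0]])

```text
time: 0.93
tool_pos: [0.3735, -0.3561, 0.1807]
tcp_rot: [1.024, 1.317, -1.023]
wrist_force: [0.9, -0.9, 0.7]
width: 1.002
```

Request:
carry_out(offset=[[0.5,2.73,-2.36],[0.5,2.73,-2.36],[0.5,2.73,-2.36],[0.5,2.73,-2.36],[0.5,2.73,-2.36]], delta_rot=[[0,0,0],[0,0,0],[0,0,0],[0,0,0],[0,0,0]])

```text
time: 1.35
tool_pos: [0.4765, -0.208, 0.1558]
tcp_rot: [1.023, 1.317, -1.023]
wrist_force: [0.5, -0.6, -0.3]
width: 1.0
```

Request:
carry_out(offset=[[0,0,0],[0,0,0],[0,0,0],[0,0,0],[0,0,0]], delta_rot=[[-6.6,0,0],[-6.6,0,0],[-6.6,0,0],[-6.6,0,0],[-6.6,0,0]])

```text
time: 1.77
tool_pos: [0.4758, -0.2093, 0.1557]
tcp_rot: [0.578, 1.494, -0.578]
wrist_force: [0.3, 1.0, -0.4]
width: 0.997
```

Request:
carry_out(offset=[[0,0,0],[0,0,0],[0,0,0],[0,0,0],[0,0,0]], delta_rot=[[-6.6,0,0],[-6.6,0,0],[-6.6,0,0],[-6.6,0,0],[-6.6,0,0]])

```text
time: 2.18
tool_pos: [0.4757, -0.2096, 0.1557]
tcp_rot: [0.129, 1.568, -0.128]
wrist_force: [0.7, 0.1, -0.8]
width: 1.001
```

Request:
carry_out(offset=[[0,0,0],[0,0,0],[0,0,0],[0,0,0],[0,0,0]], delta_rot=[[-6.6,0,0],[-6.6,0,0],[0,0,0],[0,0,0],[0,0,0]])

```text
time: 2.6
tool_pos: [0.4759, -0.2097, 0.156]
tcp_rot: [-0.046, 1.571, 0.046]
wrist_force: [0.2, 0.7, -0.4]
width: 1.001
```

Run:
```python
from h import *
from workcell import *
s=read_state();p,d=read_camera("wrist");cv2.imwrite("pics/w1.png",p[:,:,::-1])
plan(s,[.475,-.209,.15],3.8)
Q=cloud("wrist",d,s).reshape(-1,3)
near=np.hypot(Q[:,0]-.475,Q[:,1]+.209)<.05
for lo,hi in[(.019,.028),(.038,.05)]:
    q=Q[near&(Q[:,2]>lo)&(Q[:,2]<hi)]
    print(lo,len(q),cv2.minAreaRect(q[:,:2].astype(np.float32)*1000) if len(q)>5 else 0, np.median(q,0))
```

```text
t 2.6 pos mm [ 475.9 -209.7  156. ] xax [-0.  0. -1.] zyaw 3.36 q [-0.463  0.032  2.013 -0.     1.097 -0.521] F [ 0.2  0.7 -0.4] M [ 0.02 -0.04  0.04] w 1.001
 shift first: cm [ 0.6   0.07 -0.09]  turn deg [-0.44 -0.03 -0.01]  shift if after the turn: cm [ 0.6   0.08 -0.09]
0.019 3077 ((475.233154296875, -211.6588897705078), (67.10464477539062, 66.76494598388672), 65.76945495605469) [ 0.47415673 -0.20864601  0.02381209]
0.038 819 ((475.37750244140625, -211.5331573486328), (13.405632019042969, 45.98135757446289), 2.960660934448242) [ 0.4752378  -0.21003538  0.04566985]
```

View pics/w1.png

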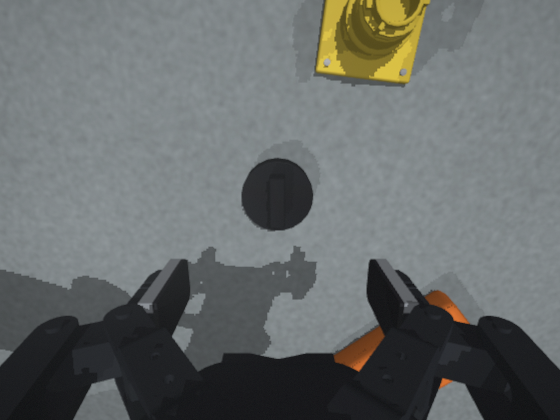

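The lid, centred at pixel (277,193), lies between the fingers; the meter is clear at lower right. Lid measures (475.3, -211.5) mm, bar at 3°. Next I descend and grip.

Request:
carry_out(offset=[[2,-0.18,-0.05],[2,0,0],[2,0,0],[2,0,0],[2,0,0]], delta_rot=[[0.4,0,0],[0,0,0],[0,0,0],[0,0,0],[0,0,0]])

```text
time: 3.07
tool_pos: [0.4758, -0.2117, 0.0555]
tcp_rot: [-0.041, 1.57, 0.041]
wrist_force: [-0.1, -0.3, -0.7]
width: 1.0
```

Request:
carry_out(offset=[[1,0,0],[1,0,0],[1,0,0],[0,0,0],[0,0,0]], delta_rot=[[0,0,0],[0,0,0],[0,0,0],[0,0,0],[0,0,0]])

```text
time: 3.48
tool_pos: [0.4758, -0.2116, 0.0262]
tcp_rot: [-0.042, 1.571, 0.043]
wrist_force: [-0.2, -0.4, -0.6]
width: 1.001
```

Request:
carry_out(offset=[[0,0,0],[0,0,0],[0,0,0],[0,0,0],[0,0,0]], delta_rot=[[0,0,0],[0,0,0],[0,0,0],[0,0,0],[0,0,0]], fingers=-1, newtons=60)

```text
time: 3.9
tool_pos: [0.4761, -0.2118, 0.0268]
tcp_rot: [-0.043, 1.57, 0.042]
wrist_force: [-0.6, -0.6, -0.5]
width: 0.299
```

Request:
carry_out(offset=[[0,0,0],[0,0,0],[0,0,0],[0,0,0],[0,0,0]], delta_rot=[[0,0,0],[0,0,0],[0,0,0],[0,0,0],[0,0,0]])

```text
time: 4.32
tool_pos: [0.4761, -0.2117, 0.0266]
tcp_rot: [-0.043, 1.57, 0.042]
wrist_force: [-0.5, 1.1, 4.0]
width: 0.148
```

Run:
```python
from h import *
from workcell import *
show(read_state())
```

```text
t 4.32 pos mm [ 476.1 -211.7   26.6] xax [ 0.001 -0.    -1.   ] zyaw 3.11 q [-0.466  0.197  2.106  0.     0.838 -0.521] F [-0.5  1.1  4. ] M [ 0.2  -0.02 -0.04] w 0.148
```

Request:
carry_out(offset=[[-2,0,0],[-3.5,0,0],[-3.5,0,0],[-3.5,0,0],[-3.5,0,0]], delta_rot=[[0,0,0],[0,0,0],[0,0,0],[0,0,0],[0,0,0]])

```text
time: 4.73
tool_pos: [0.4749, -0.2113, 0.1869]
tcp_rot: [-0.042, 1.572, 0.043]
wrist_force: [1.5, 0.0, -1.6]
width: 0.148
```

Request:
carry_out(offset=[[0,3,1.1],[0,3,1.1],[0,3,1.1],[0,3,1.1],[0,3,1.1]], delta_rot=[[0,0,0],[0,0,0],[0,0,0],[0,0,0],[0,0,0]])

```text
time: 5.15
tool_pos: [0.5222, -0.0576, 0.1857]
tcp_rot: [-0.042, 1.571, 0.042]
wrist_force: [0.3, 0.1, -2.1]
width: 0.151
```

Request:
carry_out(offset=[[0,3,2.8],[0,3,2.8],[0,0,0],[0,0,0],[0,0,0]], delta_rot=[[0,0,0],[0,0,0],[0,0,0],[0,0,0],[0,0,0]])

```text
time: 5.57
tool_pos: [0.5744, 0.0042, 0.1852]
tcp_rot: [-0.044, 1.573, 0.043]
wrist_force: [-0.4, -0.0, -1.0]
width: 0.147
```

Run:
```python
from h import *
from workcell import *
s=read_state();p,d=read_camera("wrist");cv2.imwrite("pics/w2.png",p[:,:,::-1])
T=show(s);C=cloud("wrist",d,s);Q=C.reshape(-1,3);np.savez("w2.npz",p=p,d=d,Q=C,**{k:s[k] for k in("tool_pos","tcp_rot")})
near=np.hypot(Q[:,0]-.571,Q[:,1]-.097)<.04
q=Q[near&(Q[:,2]>.096)&(Q[:,2]<.105)]
print("rim",len(q),cv2.minAreaRect(q[:,:2].astype(np.float32)*1000),cv2.minEnclosingCircle(q[:,:2].astype(np.float32)*1000),np.median(q[:,2]))
L=(Q-s["tool_pos"])@T   # tool coords
k=L[(np.hypot(L[:,1],L[:,2])<.05)&(abs(L[:,0])<.03)]
h,e=np.histogram(k[:,0],np.arange(-.03,.031,.002));print(dict(zip(np.round(e,3),h)))
```

```text
t 5.57 pos mm [574.4   4.2 185.2] xax [-0.002 -0.    -1.   ] zyaw 3.18 q [-3.600e-02  1.100e-01  1.872e+00 -1.000e-03  1.162e+00 -9.100e-02] F [-0.4 -0.  -1. ] M [ 0.04  0.01 -0.01] w 0.147
rim 1459 ((573.7033081054688, 98.62488555908203), (50.71577453613281, 50.557621002197266), 12.604644775390625) ((571.4590454101562, 95.38209533691406), 28.94744300842285) 0.10007475459991057
{np.float64(-0.03): np.int64(197), np.float64(-0.028): np.int64(173), np.float64(-0.026): np.int64(163), np.float64(-0.024): np.int64(128), np.float64(-0.022): np.int64(210), np.float64(-0.02): np.int64(2351), np.float64(-0.018): np.int64(323), np.float64(-0.016): np.int64(153), np.float64(-0.014): np.int64(147), np.float64(-0.012): np.int64(141), np.float64(-0.01): np.int64(127), np.float64(-0.008): np.int64(108), np.float64(-0.006): np.int64(66), np.float64(-0.004): np.int64(41), np.float64(-0.002): np.int64(41), np.float64(0.0): np.int64(268), np.float64(0.002): np.int64(4991), np.float64(0.004): np.int64(339), np.float64(0.006): np.int64(91), np.float64(0.008): np.int64(95), np.float64(0.01): np.int64(85), np.float64(0.012): np.int64(91), np.float64(0.014): np.int64(77), np.float64(0.016): np.int64(86), np.float64(0.018): np.int64(81), np.float64(0.02): np.int64(76), np.float64(0.022): np.int64(73), np.float64(0.024): np.int64(32), np.float64(0.026): np.int64(0), np.float64(0.028): np.int64(0)}
```

View pics/w2.png

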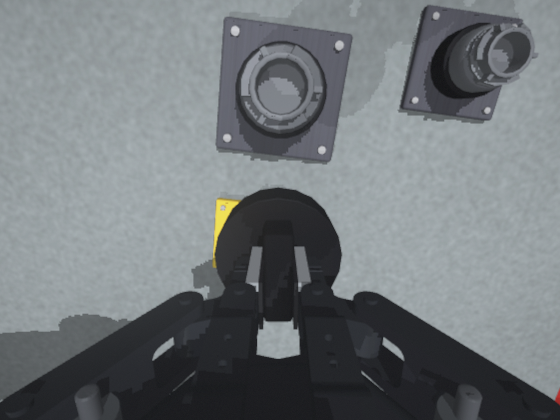

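The lid is held level, centre about (278,245). Jar rim is at about (280,88). Now I fit circles to both.

```bash
cat >> h.py <<'E'
from scipy.optimize import least_squares
def hullfit(q,r,c0):
    "q Nx2 mm: outermost point per angular bin, fit circle of radius r"
    c=np.array(c0,float)
    for _ in range(4):
        a=np.degrees(np.arctan2(*(q-c).T[::-1]))//5;R=np.hypot(*(q-c).T)
        pts=np.array([q[a==b][np.argmax(R[a==b])] for b in np.unique(a)])
        pts=pts[abs(np.hypot(*(pts-c).T)-r)<5]
        f=least_squares(lambda p:np.hypot(*(pts-p[:2]).T)-p[2],[*c,r],loss="soft_l1",f_scale=.5);c=f.x[:2]
    return np.round(f.x,2),len(pts),round(float(np.std(f.fun)),2)
def look(s,d,jar=(.5715,.0965)):
    T=Ro.from_rotvec(s["tcp_rot"]).as_matrix();Q=cloud("wrist",d,s).reshape(-1,3);Q=Q[~np.isnan(Q[:,0])]
    q=Q[(np.hypot(*(Q[:,:2]-jar).T)<.0255)&(Q[:,2]>.0985)&(Q[:,2]<.103)]
    if len(q)>100: print("rim world fit",hullfit(q[:,:2]*1e3,23,np.array(jar)*1e3),np.median(q[:,2]))
    L=(Q-s["tool_pos"])@T;k=L[(np.hypot(L[:,1],L[:,2])<.045)&(L[:,0]>.001)&(L[:,0]<.005)]
    k=k[(k[:,1]>.0)]
    if len(k)>100: print("lid top in tool y,z fit",hullfit(k[:,1:]*1e3,34,(0,0)),"x med",np.median(k[:,0]))
    return T
E
python3 - <<'E'
from h import *
f=np.load("w2.npz");s=dict(tool_pos=f["tool_pos"],tcp_rot=f["tcp_rot"]);T=look(s,f["d"])
# rim inner+outer edges by radial percentile
Q=f["Q"].reshape(-1,3);q=Q[(np.hypot(*(Q[:,:2]-(.5715,.0965)).T)<.0255)&(Q[:,2]>.0985)]
print(q.min(0),q.max(0),q.mean(0))
E
```

```text
rim world fit (array([571.58,  95.33,  22.54]), 72, 0.37) 0.10025616185849975
lid top in tool y,z fit (array([ 0.5 ,  0.23, 33.43]), 38, 0.17) x med 0.003002520680167529
[0.54915462 0.07242764 0.09850333] [0.59560771 0.11794881 0.10251294] [0.57156826 0.09628577 0.10026136]
```

Request:
carry_out(offset=[[0,3,0.07],[0,3,0.07],[0,3.07,0.07],[0,0,0],[0,0,0]], delta_rot=[[0,0,0],[0,0,0],[0,0,0],[0,0,0],[0,0,0]])

```text
time: 6.03
tool_pos: [0.5716, 0.0946, 0.1861]
tcp_rot: [-0.044, 1.571, 0.043]
wrist_force: [0.0, -0.0, 0.1]
width: 0.145
```

Request:
carry_out(offset=[[1.6,0,0],[1.6,0,0],[1.6,0,0],[0.4,0,0],[0,0,0]], delta_rot=[[0,0,0],[0,0,0],[0,0,0],[0,0,0],[0,0,0]])

```text
time: 6.45
tool_pos: [0.5706, 0.0928, 0.1325]
tcp_rot: [-0.042, 1.574, 0.041]
wrist_force: [0.4, -0.5, -1.1]
width: 0.148
```

Run:
```python
from h import *
from workcell import *
s=read_state();T=show(s);plan(s,[.5715,.0949,.130],3.18)
p,d=read_camera("side");P=cloud("side",d).reshape(-1,3)
q=P[(np.hypot(P[:,0]-.571,P[:,1]-.096)<.05)&(P[:,2]>.08)&(P[:,2]<.16)]
c=p[170:300,170:310];cv2.imwrite("pics/s2.png",cv2.resize(c,None,fx=4,fy=4,interpolation=cv2.INTER_CUBIC)[:,:,::-1])
```

```text
t 6.45 pos mm [570.6  92.8 132.5] xax [-0.004 -0.001 -1.   ] zyaw 3.0 q [ 1.190e-01  1.670e-01  1.912e+00 -1.000e-03  1.067e+00  6.600e-02] F [ 0.4 -0.5 -1.1] M [ 0.04 -0.02 -0.03] w 0.148
t 6.45 pos mm [570.6  92.8 132.5] xax [-0.004 -0.001 -1.   ] zyaw 3.0 q [ 1.190e-01  1.670e-01  1.912e+00 -1.000e-03  1.067e+00  6.600e-02] F [ 0.4 -0.5 -1.1] M [ 0.04 -0.02 -0.03] w 0.148
 shift first: cm [0.25 0.2  0.1 ]  turn deg [-0.18 -0.23  0.04]  shift if after the turn: cm [0.25 0.2  0.1 ]
```

View pics/s2.png

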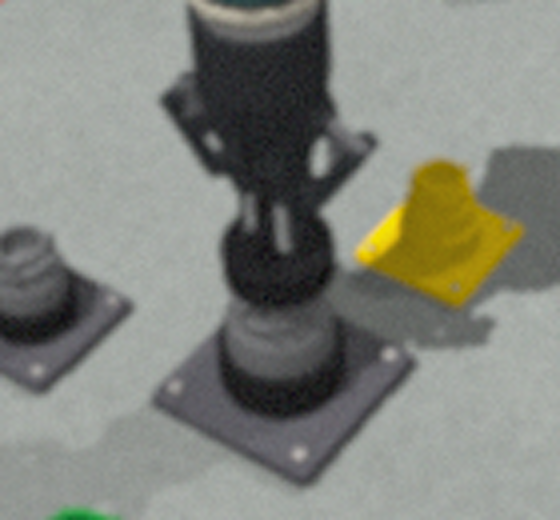

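The lid hovers just above the neck, with a small lateral error. I correct that, then descend gently.

Request:
carry_out(offset=[[0.1,0.2,0.1],[0.1,0,0],[0.1,0,0],[0.1,0,0],[0,0,0]], delta_rot=[[0,-0.2,0],[0,0,0],[0,0,0],[0,0,0],[0,0,0]])

```text
time: 6.92
tool_pos: [0.5734, 0.0969, 0.1305]
tcp_rot: [-0.043, 1.566, 0.043]
wrist_force: [-0.7, -0.2, -1.6]
width: 0.147
```

Run:
```python
from h import *
from workcell import *
plan(read_state(),[.5715,.0949,.124],3.18)
```

```text
t 6.92 pos mm [573.4  96.9 130.5] xax [ 0.004  0.    -1.   ] zyaw 3.12 q [ 0.125  0.17   1.912 -0.     1.056  0.07 ] F [-0.7 -0.2 -1.6] M [0.   0.06 0.03] w 0.147
 shift first: cm [ 0.65 -0.19 -0.2 ]  turn deg [-0.06  0.23  0.  ]  shift if after the turn: cm [ 0.65 -0.19 -0.2 ]
```

Request:
carry_out(offset=[[0,0,0],[0,0,0],[0,0,0],[0,0,0],[0,0,0]], delta_rot=[[0,0,0],[0,0,0],[0,0,0],[0,0,0],[0,0,0]])

```text
time: 7.33
tool_pos: [0.5732, 0.0969, 0.1303]
tcp_rot: [-0.043, 1.567, 0.043]
wrist_force: [0.8, 0.2, -1.4]
width: 0.151
```

Request:
carry_out(offset=[[0,0,0],[0,0,0],[0,0,0],[0,0,0],[0,0,0]], delta_rot=[[0,0,0],[0,0,0],[0,0,0],[0,0,0],[0,0,0]])

```text
time: 7.75
tool_pos: [0.5733, 0.0968, 0.1303]
tcp_rot: [-0.043, 1.567, 0.043]
wrist_force: [0.1, -0.5, -0.3]
width: 0.151
```

Run:
```python
from h import *
from workcell import *
for i in range(4):
    s=read_state();print(np.round(s["tool_pos"],4),np.round(s["wrist_force"],1))
    p,d=read_camera("wrist")
plan(s,[.5715,.0949,.124],3.18);look(s,d)
np.savez("w3.npz",p=p,d=d,tool_pos=s["tool_pos"],tcp_rot=s["tcp_rot"])
```

```text
[0.5733 0.0968 0.1303] [ 0.1 -0.5 -0.3]
[0.5733 0.0968 0.1303] [-0.3 -0.3 -1. ]
[0.5733 0.0968 0.1303] [ 1.5 -1.2 -1.9]
[0.5732 0.0968 0.1303] [-0.6  0.9 -0.4]
t 7.9 pos mm [573.2  96.8 130.3] xax [ 0.003  0.    -1.   ] zyaw 3.11 q [ 0.125  0.17   1.912 -0.     1.056  0.07 ] F [-0.6  0.9 -0.4] M [-0.02  0.01  0.  ] w 0.147
 shift first: cm [ 0.63 -0.18 -0.19]  turn deg [-0.07  0.2  -0.  ]  shift if after the turn: cm [ 0.63 -0.18 -0.19]
lid top in tool y,z fit (array([ 0.36,  0.22, 33.51]), 38, 0.17) x med 0.002997955456135659
```

Request:
carry_out(offset=[[0,-0.18,-0.18],[0,0,0],[0,0,0],[0,0,0],[0,0,0]], delta_rot=[[0,0.2,0],[0,0,0],[0,0,0],[0,0,0],[0,0,0]])

```text
time: 8.37
tool_pos: [0.5715, 0.0949, 0.1303]
tcp_rot: [-0.043, 1.57, 0.043]
wrist_force: [-1.2, -0.0, -0.2]
width: 0.149
```

Request:
carry_out(offset=[[0.1,0,0],[0.1,0,0],[0.1,0,0],[0,0,0],[0,0,0]], delta_rot=[[0,0,0],[0,0,0],[0,0,0],[0,0,0],[0,0,0]])

```text
time: 8.78
tool_pos: [0.5714, 0.0949, 0.1271]
tcp_rot: [-0.043, 1.571, 0.043]
wrist_force: [-0.4, 0.3, 0.1]
width: 0.154
```

Run:
```python
from h import *
from workcell import *
s=read_state()
plan(s,[.5715,.0949,.124],3.18)
```

```text
t 8.78 pos mm [571.4  94.9 127.1] xax [-0. -0. -1.] zyaw 3.12 q [ 0.122  0.172  1.917 -0.     1.053  0.067] F [-0.4  0.3  0.1] M [0.01 0.03 0.  ] w 0.154
 shift first: cm [ 0.31 -0.    0.01]  turn deg [-0.06 -0.02  0.  ]  shift if after the turn: cm [ 0.31 -0.    0.01]
```

Accurate. I continue down in 1 mm rows; contact is expected between TCP 123 and 109.

Request:
carry_out(offset=[[0.1,0,0],[0.1,0,0],[0.1,0,0],[0,0,0],[0,0,0]], delta_rot=[[0,0,0],[0,0,0],[0,0,0],[0,0,0],[0,0,0]])

```text
time: 9.2
tool_pos: [0.5715, 0.0949, 0.1241]
tcp_rot: [-0.043, 1.571, 0.043]
wrist_force: [-0.2, -0.5, -1.0]
width: 0.145
```

Request:
carry_out(offset=[[0.1,0,0],[0.1,0,0],[0,0,0],[0,0,0],[0,0,0]], delta_rot=[[0,0,0],[0,0,0],[0,0,0],[0,0,0],[0,0,0]])

```text
time: 9.62
tool_pos: [0.5716, 0.0949, 0.1223]
tcp_rot: [-0.043, 1.57, 0.043]
wrist_force: [-0.1, -0.1, -0.6]
width: 0.145
```

Request:
carry_out(offset=[[0.1,0,0],[0.1,0,0],[0,0,0],[0,0,0],[0,0,0]], delta_rot=[[0,0,0],[0,0,0],[0,0,0],[0,0,0],[0,0,0]])

```text
time: 10.03
tool_pos: [0.5715, 0.0949, 0.1202]
tcp_rot: [-0.043, 1.57, 0.043]
wrist_force: [-0.8, 0.1, -0.5]
width: 0.15
```

Request:
carry_out(offset=[[0.1,0,0],[0.1,0,0],[0,0,0],[0,0,0],[0,0,0]], delta_rot=[[0,0,0],[0,0,0],[0,0,0],[0,0,0],[0,0,0]])

```text
time: 10.45
tool_pos: [0.5716, 0.0949, 0.1183]
tcp_rot: [-0.043, 1.57, 0.043]
wrist_force: [-1.0, -0.5, -0.1]
width: 0.146
```

Request:
carry_out(offset=[[0.1,0,0],[0.1,0,0],[0,0,0],[0,0,0],[0,0,0]], delta_rot=[[0,0,0],[0,0,0],[0,0,0],[0,0,0],[0,0,0]])

```text
time: 10.87
tool_pos: [0.5715, 0.0949, 0.1162]
tcp_rot: [-0.043, 1.57, 0.043]
wrist_force: [-0.7, -1.0, -1.6]
width: 0.147
```

Request:
carry_out(offset=[[0.1,0,0],[0,0,0],[0,0,0],[0,0,0],[0,0,0]], delta_rot=[[0,0,0],[0,0,0],[0,0,0],[0,0,0],[0,0,0]])

```text
time: 11.28
tool_pos: [0.5716, 0.0949, 0.1153]
tcp_rot: [-0.043, 1.57, 0.043]
wrist_force: [-0.3, -0.1, -1.5]
width: 0.149
```

Request:
carry_out(offset=[[0.1,0,0],[0,0,0],[0,0,0],[0,0,0],[0,0,0]], delta_rot=[[0,0,0],[0,0,0],[0,0,0],[0,0,0],[0,0,0]])

```text
time: 11.7
tool_pos: [0.5716, 0.0949, 0.1143]
tcp_rot: [-0.043, 1.57, 0.043]
wrist_force: [0.4, -0.4, -1.3]
width: 0.149
```

Request:
carry_out(offset=[[0.1,0,0],[0,0,0],[0,0,0],[0,0,0],[0,0,0]], delta_rot=[[0,0,0],[0,0,0],[0,0,0],[0,0,0],[0,0,0]])

```text
time: 12.12
tool_pos: [0.5716, 0.0949, 0.1133]
tcp_rot: [-0.043, 1.57, 0.043]
wrist_force: [-0.4, -0.4, -0.9]
width: 0.145
```

Run:
```python
from h import *
from workcell import *
show(read_state())
```

```text
t 12.12 pos mm [571.6  94.9 113.3] xax [ 0.  0. -1.] zyaw 3.11 q [0.122 0.187 1.928 0.    1.027 0.067] F [-0.4 -0.4 -0.9] M [-0.02  0.04  0.02] w 0.145
```

Request:
carry_out(offset=[[0.1,0,0],[0.05,0,0],[0,0,0],[0,0,0],[0,0,0]], delta_rot=[[0,0,0],[0,0,0],[0,0,0],[0,0,0],[0,0,0]])

```text
time: 12.53
tool_pos: [0.5716, 0.0949, 0.1118]
tcp_rot: [-0.043, 1.57, 0.043]
wrist_force: [0.3, 0.2, -1.5]
width: 0.147
```

Request:
carry_out(offset=[[0.1,0,0],[0,0,0],[0,0,0],[0,0,0],[0,0,0]], delta_rot=[[0,0,0],[0,0,0],[0,0,0],[0,0,0],[0,0,0]])

```text
time: 12.95
tool_pos: [0.5716, 0.0949, 0.1108]
tcp_rot: [-0.043, 1.57, 0.043]
wrist_force: [0.4, 0.1, -0.5]
width: 0.144
```

Run:
```python
from h import *
from workcell import *
s=read_state();show(s);p,d=read_camera("wrist");look(s,d)
p,d=read_camera("side");c=p[160:300,170:310];cv2.imwrite("pics/s3.png",cv2.resize(c,None,fx=4,fy=4,interpolation=cv2.INTER_CUBIC)[:,:,::-1])
```

```text
t 12.95 pos mm [571.6  94.9 110.8] xax [ 0. -0. -1.] zyaw 3.11 q [ 0.122  0.189  1.93  -0.     1.023  0.067] F [ 0.4  0.1 -0.5] M [ 0.04 -0.    0.03] w 0.144
lid top in tool y,z fit (array([ 0.59,  0.17, 33.36]), 38, 0.27) x med 0.0030066940265293606
```

View pics/s3.png

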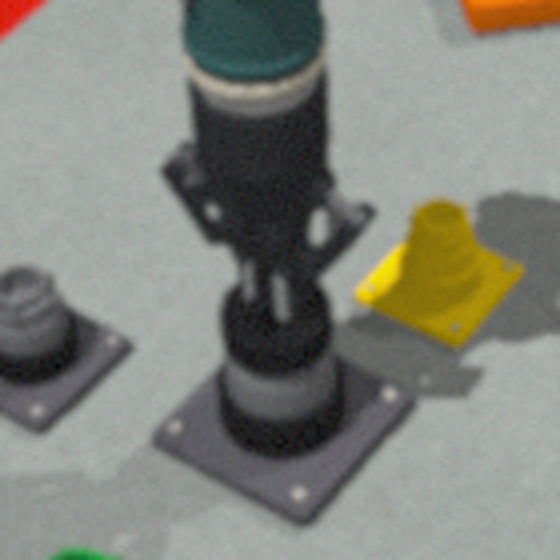

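The lid sits around the neck at 15 mm depth with no contact force, so it was set on the gaps. I continue down to find the bottom.

Request:
carry_out(offset=[[0.1,0,0],[0,0,0],[0,0,0],[0,0,0],[0,0,0]], delta_rot=[[0,0,0],[0,0,0],[0,0,0],[0,0,0],[0,0,0]])

```text
time: 13.47
tool_pos: [0.5718, 0.0949, 0.1101]
tcp_rot: [-0.043, 1.57, 0.043]
wrist_force: [-0.2, -1.0, 1.7]
width: 0.15
```

Request:
carry_out(offset=[[0.08,0,0],[0,0,0],[0,0,0],[0,0,0],[0,0,0]], delta_rot=[[0,0,0],[0,0,0],[0,0,0],[0,0,0],[0,0,0]])

```text
time: 13.88
tool_pos: [0.5719, 0.0949, 0.1101]
tcp_rot: [-0.043, 1.57, 0.043]
wrist_force: [-2.1, -0.7, 6.7]
width: 0.143
```

Run:
```python
from h import *
from workcell import *
show(read_state())
```

```text
t 13.88 pos mm [571.9  94.9 110.1] xax [ 0.001  0.    -1.   ] zyaw 3.11 q [ 0.122  0.19   1.93  -0.     1.021  0.067] F [-2.1 -0.7  6.7] M [-0.1   0.41  0.03] w 0.143
```

Contact is at depth 15.9 mm, so the lugs have dropped into the thread. I make a short backward turn as asked, to check for play.

Request:
carry_out(offset=[[-0.05,0,0],[0,0,0],[0,0,0],[0,0,0],[0,0,0]], delta_rot=[[-2,0,0],[-2,0,0],[-2,0,0],[0,0,0],[0,0,0]])

```text
time: 14.3
tool_pos: [0.5721, 0.0951, 0.1105]
tcp_rot: [-0.125, 1.566, 0.125]
wrist_force: [-1.9, 0.4, 5.8]
width: 0.148
```

Run:
```python
from h import *
from workcell import *
show(read_state())
```

```text
t 14.3 pos mm [572.1  95.1 110.5] xax [ 0.001  0.    -1.   ] zyaw 9.12 q [ 0.122  0.19   1.93   0.     1.021 -0.038] F [-1.9  0.4  5.8] M [ 0.02  0.29 -0.03] w 0.148
```

Request:
carry_out(offset=[[0,0,0],[0,0,0],[0.025,0,0],[0.025,0,0],[0.025,0,0]], delta_rot=[[3,0,0],[3,0,0],[3,0,0],[3,0,0],[3,0,0]], newtons=100)

```text
time: 14.72
tool_pos: [0.5722, 0.095, 0.1095]
tcp_rot: [0.083, 1.568, -0.082]
wrist_force: [-0.6, 0.3, 4.7]
width: 0.139
```

Request:
carry_out(offset=[[0.025,0,0],[0.025,0,0],[0.025,0,0],[0.025,0,0],[0,0,0]], delta_rot=[[3,0,0],[3,0,0],[3,0,0],[3,0,0],[0,0,0]])

```text
time: 15.13
tool_pos: [0.5722, 0.0952, 0.1085]
tcp_rot: [0.247, 1.555, -0.245]
wrist_force: [-0.4, 0.6, 3.7]
width: 0.133
```

Run:
```python
from h import *
from workcell import *
show(read_state())
```

```text
t 15.13 pos mm [572.2  95.2 108.5] xax [ 0.001  0.001 -1.   ] zyaw -17.97 q [0.122 0.192 1.931 0.    1.017 0.435] F [-0.4  0.6  3.7] M [ 0.05  0.15 -0.04] w 0.133
```

Request:
carry_out(offset=[[0.025,0,0],[0.025,0,0],[0.025,0,0],[0.025,0,0],[0,0,0]], delta_rot=[[3,0,0],[3,0,0],[3,0,0],[3,0,0],[0,0,0]])

```text
time: 15.55
tool_pos: [0.572, 0.0949, 0.1075]
tcp_rot: [0.409, 1.531, -0.409]
wrist_force: [-1.1, -0.9, 4.8]
width: 0.135
```

Request:
carry_out(offset=[[0.025,0,0],[0.025,0,0],[0.025,0,0],[0,0,0],[0,0,0]], delta_rot=[[3,0,0],[3,0,0],[3,0,0],[0,0,0],[0,0,0]])

```text
time: 15.97
tool_pos: [0.5721, 0.0951, 0.1068]
tcp_rot: [0.531, 1.504, -0.529]
wrist_force: [-0.2, 1.1, 4.8]
width: 0.138
```

Run:
```python
from h import *
from workcell import *
show(read_state())
```

```text
t 15.97 pos mm [572.1  95.1 106.8] xax [ 0.001  0.    -1.   ] zyaw -38.81 q [0.122 0.194 1.932 0.    1.014 0.799] F [-0.2  1.1  4.8] M [ 0.01  0.15 -0.06] w 0.138
```

Request:
carry_out(offset=[[0.025,0,0],[0.025,0,0],[0,0,0],[0,0,0],[0,0,0]], delta_rot=[[3,0,0],[3,0,0],[3,0,0],[3,0,0],[0,0,0]])

```text
time: 16.38
tool_pos: [0.5719, 0.0952, 0.1065]
tcp_rot: [0.694, 1.457, -0.693]
wrist_force: [-1.5, 0.8, 6.0]
width: 0.133
```

Run:
```python
from h import *
from workcell import *
show(read_state())
```

```text
t 16.38 pos mm [571.9  95.2 106.5] xax [ 0.001  0.001 -1.   ] zyaw -50.92 q [0.122 0.194 1.933 0.    1.014 1.01 ] F [-1.5  0.8  6. ] M [ 0.06  0.3  -0.11] w 0.133
```

Request:
carry_out(offset=[[0,0,0],[0,0,0],[0,0,0],[0,0,0],[0,0,0]], delta_rot=[[3,0,0],[3,0,0],[3,0,0],[0,0,0],[0,0,0]])

```text
time: 16.8
tool_pos: [0.5719, 0.095, 0.1064]
tcp_rot: [0.813, 1.413, -0.812]
wrist_force: [-1.9, 0.1, 6.2]
width: 0.14
```

Run:
```python
from h import *
from workcell import *
show(read_state())
```

```text
t 16.8 pos mm [571.9  95.  106.4] xax [ 0.001  0.    -1.   ] zyaw -59.81 q [0.122 0.194 1.933 0.    1.014 1.165] F [-1.9  0.1  6.2] M [-0.04  0.28 -0.11] w 0.14
```

Request:
carry_out(offset=[[0,0,0],[0,0,0],[0,0,0],[0,0,0],[0,0,0]], delta_rot=[[2,0,0],[2,0,0],[1,0,0],[0,0,0],[0,0,0]])

```text
time: 17.22
tool_pos: [0.5719, 0.095, 0.1065]
tcp_rot: [0.88, 1.385, -0.879]
wrist_force: [-2.3, 0.1, 6.8]
width: 0.134
```

Run:
```python
from h import *
from workcell import *
show(read_state())
```

```text
t 17.22 pos mm [571.9  95.  106.5] xax [ 0.001  0.    -1.   ] zyaw -64.8 q [ 0.122  0.194  1.933 -0.     1.014  1.253] F [-2.3  0.1  6.8] M [-0.02  0.32 -0.03] w 0.134
```

Request:
carry_out(offset=[[0,0,0],[0,0,0],[0,0,0],[0,0,0],[0,0,0]], delta_rot=[[1,0,0],[1,0,0],[0,0,0],[0,0,0],[0,0,0]])

```text
time: 17.63
tool_pos: [0.5719, 0.0951, 0.1064]
tcp_rot: [0.906, 1.373, -0.905]
wrist_force: [-1.9, 0.1, 6.1]
width: 0.137
```

Run:
```python
from h import *
from workcell import *
show(read_state())
```

```text
t 17.63 pos mm [571.9  95.1 106.4] xax [ 0.001  0.    -1.   ] zyaw -66.8 q [0.122 0.194 1.933 0.    1.014 1.287] F [-1.9  0.1  6.1] M [ 0.    0.3  -0.04] w 0.137
```

Request:
carry_out(offset=[[0,0,0],[0,0,0],[0,0,0],[0,0,0],[0,0,0]], delta_rot=[[1,0,0],[0.5,0,0],[0,0,0],[0,0,0],[0,0,0]])

```text
time: 18.05
tool_pos: [0.5719, 0.0951, 0.1065]
tcp_rot: [0.926, 1.364, -0.925]
wrist_force: [-2.8, 0.5, 6.4]
width: 0.136
```

Run:
```python
from h import *
from workcell import *
show(read_state())
```

```text
t 18.05 pos mm [571.9  95.1 106.5] xax [ 0.001  0.    -1.   ] zyaw -68.28 q [0.122 0.194 1.933 0.    1.014 1.313] F [-2.8  0.5  6.4] M [0.02 0.33 0.09] w 0.136
```

Request:
carry_out(offset=[[0,0,0],[0,0,0],[0,0,0],[0,0,0],[0,0,0]], delta_rot=[[1,0,0],[0.5,0,0],[0,0,0],[0,0,0],[0,0,0]])

```text
time: 18.47
tool_pos: [0.5719, 0.0952, 0.1065]
tcp_rot: [0.946, 1.355, -0.945]
wrist_force: [-1.8, 1.1, 6.0]
width: 0.139
```

Run:
```python
from h import *
from workcell import *
show(read_state())
```

```text
t 18.47 pos mm [571.9  95.2 106.5] xax [ 0.001  0.    -1.   ] zyaw -69.76 q [0.122 0.194 1.933 0.    1.014 1.339] F [-1.8  1.1  6. ] M [-0.03  0.3   0.16] w 0.139
```

Request:
carry_out(offset=[[0,0,0],[0,0,0],[0,0,0],[0,0,0],[0,0,0]], delta_rot=[[0.6,0,0],[0.4,0,0],[0,0,0],[0,0,0],[0,0,0]])

```text
time: 18.88
tool_pos: [0.5718, 0.0952, 0.1064]
tcp_rot: [0.958, 1.349, -0.958]
wrist_force: [-1.7, 1.5, 7.1]
width: 0.137
```

Run:
```python
from h import *
from workcell import *
show(read_state());m=[]
for i in range(8): read_camera("side");m.append(read_state()["torque"][2])
print(np.round(m,3),np.mean(m))
```

```text
t 18.88 pos mm [571.8  95.2 106.4] xax [ 0.001  0.    -1.   ] zyaw -70.74 q [0.122 0.194 1.933 0.    1.014 1.357] F [-1.7  1.5  7.1] M [0.08 0.3  0.26] w 0.137
[0.308 0.261 0.355 0.328 0.313 0.327 0.33  0.295] 0.31453931006693014
```

Mean torque is 0.31 N m at TCP z 106.4, so the depth is about 20 mm: home and snug. Now I release, opening the fingers in stages, and retreat.

Request:
carry_out(offset=[[0,0,0],[0,0,0],[0,0,0],[0,0,0],[0,0,0]], delta_rot=[[0,0,0],[0,0,0],[0,0,0],[0,0,0],[0,0,0]], fingers=0.2)

```text
time: 19.7
tool_pos: [0.5714, 0.0948, 0.1051]
tcp_rot: [0.96, 1.349, -0.96]
wrist_force: [1.1, -0.1, 0.8]
width: 0.6
```

Request:
carry_out(offset=[[0,0,0],[0,0,0],[0,0,0],[0,0,0],[0,0,0]], delta_rot=[[0,0,0],[0,0,0],[0,0,0],[0,0,0],[0,0,0]])

```text
time: 20.12
tool_pos: [0.5716, 0.0949, 0.1055]
tcp_rot: [0.96, 1.349, -0.96]
wrist_force: [0.4, -0.4, -0.6]
width: 0.599
```

Request:
carry_out(offset=[[-0.5,0,0],[-1,0,0],[-2,0,0],[-2,0,0],[-2,0,0]], delta_rot=[[0,0,0],[0,0,0],[0,0,0],[0,0,0],[0,0,0]])

```text
time: 20.53
tool_pos: [0.5716, 0.0949, 0.1822]
tcp_rot: [0.96, 1.348, -0.96]
wrist_force: [0.6, 0.5, 0.5]
width: 0.598
```

Request:
carry_out(offset=[[-2,0,0],[-1,0,0],[0,0,0],[0,0,0],[0,0,0]], delta_rot=[[0,0,0],[0,0,0],[0,0,0],[0,0,0],[0,0,0]])

```text
time: 20.95
tool_pos: [0.5708, 0.0949, 0.2093]
tcp_rot: [0.959, 1.35, -0.961]
wrist_force: [-0.1, 0.4, -0.2]
width: 0.6
```

Run:
```python
from h import *
from workcell import *
s=read_state();p,d=read_camera("wrist");show(s);cv2.imwrite("pics/w4.png",p[:,:,::-1])
Q=cloud("wrist",d,s).reshape(-1,3);near=np.hypot(Q[:,0]-.5718,Q[:,1]-.0953)<.045
for lo,hi in[(.098,.108),(.118,.13)]:
    q=Q[near&(Q[:,2]>lo)&(Q[:,2]<hi)];print(lo,len(q),cv2.minAreaRect(q[:,:2].astype(np.float32)*1000),np.median(q[:,2]))
p,d=read_camera("top");cv2.imwrite("pics/t4.png",p[:,:,::-1])
```

```text
t 20.95 pos mm [570.8  94.9 209.3] xax [-0.002 -0.    -1.   ] zyaw -70.88 q [0.122 0.099 1.838 0.    1.206 1.359] F [-0.1  0.4 -0.2] M [-0.02 -0.03 -0.01] w 0.6
0.098 3681 ((572.3251953125, 95.57115173339844), (67.2777099609375, 67.06224822998047), 31.608898162841797) 0.10343392463283614
0.118 1011 ((572.4595947265625, 95.669677734375), (45.9976921081543, 13.750577926635742), 19.52705192565918) 0.1252422932540146
```

View pics/w4.png

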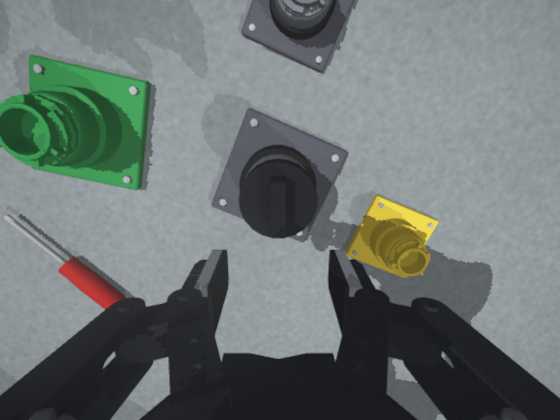

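The lid is level on the jar, centred at pixel (278,190). Its top is at 103.4 mm (103 expected) and the bar's angle hasn't changed since release. I hand the job in.

```bash
python3 -c "
from workcell import *
print(finish_job())"
```

```text
the job is handed in; nothing more can be done
None
```

The lid is screwed fully home on the larger grey flux pot and released, and I handed the job in at about 21 s on the robot's clock.

- **Setting down:** the lid happened to land right over the gaps and dropped straight in. It touched at a depth of about 15.9 mm, with no stop or rib on the way. The backward turn was therefore only 6° and met no stop, rather than a search for the gaps.
- **Screwing down:** I then turned it clockwise about 80°. It followed the thread down at 1 mm per 12° and met the rim at roughly 20 mm. I tightened it until the torque averaged 0.31 N m, inside the 0.2 to 0.4 N m range. The single reading just before that average was 0.26.
- **Last checks:** the lid's top is at 103.4 mm, against 103 mm expected. It is centred on the neck within about 1 mm, and the bar kept its angle (about 19.5°) when I let go. The gripper is clear, at 0.21 m height, with no measurable force.
- **Meter, screwdriver and reel:** the arm's path stayed away from all three. I didn't re-measure their positions afterwards; the screwdriver is visible in the last picture, but the meter and reel are not.

No check failed.

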